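# Weight rings onto the water-bath bottles

## Task

The four bottles at the front of the bench, standing round the petri dish, go into the shaking water bath next and must not float up: take the pile of grey weight rings apart and slip one ring over the cap of each of these bottles so that it rests level on the bottle's shoulder, the smallest ring on the smallest bottle and so on up to the largest ring on the largest bottle. Lower the rings gently; leave the bottles standing upright about where they are and do not disturb the petri dish.

Things in the scene. Friction and masses are not known exactly. Their poses are not given: they have to be found in the camera images.
- ring_52_mid (a point): centre (half-way up, in the middle of the bore) of the smallest grey weight ring: a plain flat round collar, 52 mm outside diameter, 36 mm bore, 16 mm thick, about 130 g; loose. z is the ring's axis. At the start it is the top one of the pile of four, which narrows upward, each ring lying centred on the next larger one
- ring_58_mid (a point): centre (half-way up, in the middle of the bore) of the second smallest grey weight ring: a plain flat round collar, 58 mm outside diameter, 41 mm bore, 16 mm thick, about 160 g; loose. z is the ring's axis. At the start it is the second from the top of the pile
- ring_64_mid (a point): centre (half-way up, in the middle of the bore) of the second largest grey weight ring: a plain flat round collar, 64 mm outside diameter, 46 mm bore, 16 mm thick, about 190 g; loose. z is the ring's axis. At the start it is the third from the top of the pile, on the largest ring
- ring_70_mid (a point): centre (half-way up, in the middle of the bore) of the largest grey weight ring: a plain flat round collar, 70 mm outside diameter, 51 mm bore, 16 mm thick, about 220 g; loose. z is the ring's axis. At the start it lies on the bench at the bottom of the pile
- bottle_46: the smallest bottle: brown amber glass with a black cap, standing upright and loose; body 46 mm in diameter, 88 mm tall in all. Its screw cap is 26 mm in diameter and takes the top 14 mm; below it the shoulder slopes out to the body. Origin: centre of the underside, z up the bottle. The 52 mm ring belongs on it: pushed over the cap it comes to rest level on the shoulder with its centre (half-way up the ring) 71 mm above the bottle's underside
- bottle_54: the second smallest bottle: clear glass with an orange cap, standing upright and loose; body 54 mm in diameter, 100 mm tall in all. Its screw cap is 30 mm in diameter and takes the top 16 mm; below it the shoulder slopes out to the body. Origin: centre of the underside, z up the bottle. The 58 mm ring belongs on it: pushed over the cap it comes to rest level on the shoulder with its centre (half-way up the ring) 81 mm above the bottle's underside
- bottle_62: the second largest bottle: white plastic all over, cap included, standing upright and loose; body 62 mm in diameter, 120 mm tall in all. Its screw cap is 33 mm in diameter and takes the top 16 mm; below it the shoulder slopes out to the body. Origin: centre of the underside, z up the bottle. The 64 mm ring belongs on it: pushed over the cap it comes to rest level on the shoulder with its centre (half-way up the ring) 101 mm above the bottle's underside
- bottle_68: the largest bottle: clear glass with a blue cap, standing upright and loose; body 68 mm in diameter, 138 mm tall in all. Its screw cap is 38 mm in diameter and takes the top 22 mm; below it the shoulder slopes out to the body. Origin: centre of the underside, z up the bottle. The 70 mm ring belongs on it: pushed over the cap it comes to rest level on the shoulder with its centre (half-way up the ring) 111 mm above the bottle's underside
- culture_dish: a lidded petri dish, 60 mm in diameter and 14 mm high, that lies loose among the rings and bottles and must stay where it is; origin at the centre of its underside

How it is judged:
At the end, for the whole second after the job is handed in: Each ring is released and at rest round its own bottle: centre within 8 mm of the bottle's axis and 6 mm of the seated height given, level within 0.25 rad; each bottle upright within 0.1 rad, on the bench, within 40 mm of where it stood (z of ring_52_mid in the frame of bottle_46 between 0.065 and 0.077 m and horizontal distance between ring_52_mid and bottle_46 below 0.008 m and angle between each of ring_52_mid, ring_58_mid, ring_64_mid, ring_70_mid's own z axis and vertical below 0.25 rad and angle between each of bottle_46, bottle_54, bottle_62, bottle_68's own z axis and vertical below 0.1 rad and height (world z) of each of bottle_46, bottle_54, bottle_62, bottle_68 below 0.01 m and distance of each of bottle_46, bottle_54, bottle_62, bottle_68 from where it was at the start of the episode below 0.04 m and linear speed of each of ring_52, bottle_46, ring_58, bottle_54, ring_64, bottle_62, ring_70, bottle_68 below 0.02 m/s and z of ring_58_mid in the frame of bottle_54 between 0.075 and 0.087 m and horizontal distance between ring_58_mid and bottle_54 below 0.008 m and z of ring_64_mid in the frame of bottle_62 between 0.095 and 0.107 m and horizontal distance between ring_64_mid and bottle_62 below 0.008 m and z of ring_70_mid in the frame of bottle_68 between 0.105 and 0.117 m and horizontal distance between ring_70_mid and bottle_68 below 0.008 m); the robot touches nothing.
It fails at once if a ring is dropped onto its bottle (it comes down over the cap at more than 0.5 m/s) ((horizontal distance between ring_52_mid and bottle_46 below 0.02 m and z of ring_52_mid in the frame of bottle_46 below 0.101 m and linear speed of ring_52 above 0.5 m/s) or (horizontal distance between ring_58_mid and bottle_54 below 0.02 m and z of ring_58_mid in the frame of bottle_54 below 0.111 m and linear speed of ring_58 above 0.5 m/s) or (horizontal distance between ring_64_mid and bottle_62 below 0.02 m and z of ring_64_mid in the frame of bottle_62 below 0.131 m and linear speed of ring_64 above 0.5 m/s) or (horizontal distance between ring_70_mid and bottle_68 below 0.02 m and z of ring_70_mid in the frame of bottle_68 below 0.141 m and linear speed of ring_70 above 0.5 m/s)).
It fails at once if a bottle is tipped (more than 0.35 rad) (angle between any of bottle_46, bottle_54, bottle_62, bottle_68's own z axis and vertical above 0.35 rad).
It fails at once if the petri dish is shifted by more than 25 mm (distance of culture_dish from where it was at the start of the episode above 0.025 m).
It also fails if it takes over 102 s, if anything falls off the work surface, if the arm or the gripper's body presses on something with over 40 N, if the wrist force passes 120 N, or if a joint passes its speed limit or range.

## Robot

A 6-joint arm with a two-finger parallel gripper is mounted at the origin on a cart in front of the work surface, level with it; the furniture and walls round the work are solid. World frame = base frame: x ahead of the robot, y to its left, z up, the work surface at z = 0. Lengths are in m, angles in rad, forces in N, time in s.
With the tool pointing down it reaches from about 0.3 to 0.775 m from the base axis. Payload 14.6 kg.
Tool frame: the origin (TCP) lies at the very end of the fingers, on their centre line; the grasp point (between the pads) lies 19 mm behind it; z points along the fingers, y is the line along which they close (so a half turn about z gives the same grasp; the last joint's range is limited). The gripper opens to 94 mm and grips with 3 to 60 N. Pads are 16 mm wide; open, the fingers measure 119 mm over their backs; the gripper's body (75 mm by 177 mm) begins 78 mm behind the grasp point.
Start: joints at [-1.239, 0.3, 1.521, -0, 1.321, -0.067], TCP at [0.214, -0.507, 0.17] pointing down, gripper open.
Joint ranges: [-3.03, 3.03], [-0.79, 2.21], [0.23, 2.52], [-1.04, 4.18], [0, 3.07], [-2.55, 2.55]. Speed limits (rad/s): [2.22, 2.22, 2.57, 3.14, 3.14, 3.14].

## Interface

Orientations are given as [roll, pitch, yaw] about the fixed x, y, z axes, in that order (R = Rz(yaw) Ry(pitch) Rx(roll)).
In Python, from station import ctrl gives the robot as it stands.
- The arm moves only by the tool move_arm, never from a script. Its argument "increments" is a list of rows, each a list of 7 numbers: the opening, from 0 (shut) to 1 (fully open), then the shift along the tool's x, y, z in units of 50 mm (1.0 is 50 mm), then the turn, a rotation vector about the tool's x, y, z in rad. In form: [[claw, tx, ty, tz, rx, ry, rz], ...]. A call has 1 to 20 rows; each row shifts and turns the commanded pose from where the row before left it, along the tool's axes as they then stand; what a row does not reach is not made up. A row lasts 1/10 s, in which the tool goes at most 50 mm and 8.59 degrees, less where a joint would pass 70% of its speed; a pose out of reach is approached as far as the arm can. A call is refused whole if a number of a shift passes 1 or a number of a turn 0.15, either way. A call with a gripper value outside its range is refused whole. The fingers move at their own pace and stop on an object; "force" is the grip in N (left out, the last holds). Time passes only in rows, so rows that do not move let the fingers close. It gives the time, the measured TCP pose, the force, the opening and the grip force at its end, in the units of the state.
- ctrl.get_obs(): the state, without advancing time (a new reading comes with each control period).
- ctrl.camera(name): name is "scene" or "side" or "wrist"; returns a dict with "color" (400x640x3 uint8, blue, green, red), "K" (3x3 intrinsics, pixels), "pose" (4x4, takes a point from camera to world coordinates); the wrist camera has in their place "tool_from_camera" (4x4, takes a point from camera to tool coordinates, whose origin is the TCP and whose axes are the flange's). Camera axes: x right, y down, z forward; pixel columns grow to the right and rows downward; lengths in m; the calibration is good to about 2 mm. A picture is of the moment at which its call begins: read the wrist's pose just before it. There is no depth.
- ctrl.hand_in(): hands the job in; it is judged then, once.
Trained networks look in a picture, given as the dict that the camera call returned (one of the last four; its "shot" number tells which), for a name from the list of things; names that differ only in an ending like _2 or _b are one class to them, and where a whole thing is asked for, a point or a joint stands for the part that bears it (a point fixed in the world has none). Each returns a list of dicts, best first, with "conf" (0 to 1); they miss things now and then, are a little off and sometimes report something else, mostly with a low value. They report only what shows in the picture. A call takes as long as a camera call.
- ctrl.cut_out(name, picture): "mask" (400x640 bool, what is visible of it) and "centre" ([row, column] in pixels, amid what is visible of it).
The state is a dict: "time_s": time; "qpos": joint angles; "joint_vel": joint speeds; "tau": joint torques, N m; "ee_pos": TCP position; "eef_rot": TCP orientation; "force": force on the tool from outside, world axes, zero at the start; "moment": the same for the moment, N m; "grip_width": finger opening in m; "grip_force": force on a finger pad.
Only numpy, scipy, OpenCV 4.12 (cv2) and the standard library are available. Lean on these libraries where they do the work, as an engineer would, in place of code of your own. Each camera call takes 0.05 s, during which the arm holds its last target. There are 200 camera calls.

## Working session

There is one attempt and no reset: what is moved stays moved. The work goes in short steps, Python scripts to look and compute and a tool call to move; the robot and the scene stay as the last step left them, time stands still between calls to the robot, and variables do not carry over. Pictures are saved under pics/ and viewed, at most 14 in all, crops included, and the job is handed in when it is done.

Besides the shell and the picture viewer there is one more tool, called after "Emit:" by a JSON object that holds its "fn" and its "kwargs". move_arm: Moves the arm, as the interface text tells. Its arguments: {"type":"object","properties":{"increments":{"type":"array","items":{"type":"array","items":{"type":"number"}}},"force":{"type":"number"}},"required":["increments"]}

```bash
ls; mkdir -p pics
python3 - <<'E'
from station import ctrl
import cv2,numpy as np
o=ctrl.get_obs(); print({k:np.round(v,3).tolist() for k,v in o.items()})
ims=[]
for n in ["scene","side"]:
    p=ctrl.camera(n); print(n,p['K'].tolist(),np.round(p['pose'],4).tolist())
    cv2.imwrite(f'pics/{n}0.png',p['color'])
    for t in ["ring_52_mid","ring_58_mid","ring_64_mid","ring_70_mid","bottle_46","bottle_54","bottle_62","bottle_68","culture_dish"]:
        for r in ctrl.cut_out(t,p)[:2]:
            ys,xs=np.where(r['mask']); print(t,round(r['conf'],2),np.round(r['centre']),'x',xs.min(),xs.max(),'y',ys.min(),ys.max())
E
```

```text
pics
{'time_s': 0.0, 'qpos': [-1.239, 0.3, 1.522, -0.0, 1.321, -0.067], 'joint_vel': [-0.003, -0.0, 0.001, 0.0, 0.002, 0.001], 'tau': [0.001, -53.18, -35.273, 0.071, 0.024, -0.0], 'ee_pos': [0.213, -0.507, 0.169], 'eef_rot': [-3.14, -0.0, 0.399], 'force': [0.067, -0.076, -0.89], 'moment': [0.009, -0.011, 0.003], 'grip_force': 0.0, 'grip_width': 0.094}
scene [[404.91559797611256, 0.0, 313.2236437944995], [0.0, 404.91559797611256, 193.62508252456976], [0.0, 0.0, 1.0]] [[0.7428, -0.3355, 0.5794, 0.0467], [-0.6692, -0.345, 0.6581, -0.847], [-0.0209, -0.8766, -0.4808, 0.4901], [0.0, 0.0, 0.0, 1.0]]
ring_52_mid 0.91 [223. 288.] x 278 303 y 214 234
ring_58_mid 0.64 [235. 295.] x 277 306 y 222 242
ring_64_mid 0.67 [243. 292.] x 276 307 y 235 249
ring_70_mid 0.54 [252. 294.] x 276 309 y 243 257
bottle_46 0.8 [243. 366.] x 347 386 y 200 277
bottle_46 0.72 [217. 242.] x 233 251 y 175 225
bottle_54 0.8 [243. 366.] x 347 386 y 200 277
bottle_54 0.72 [217. 242.] x 233 251 y 175 225
bottle_62 0.8 [243. 366.] x 347 386 y 200 277
bottle_62 0.72 [217. 242.] x 233 251 y 175 225
bottle_68 0.8 [243. 366.
[... 384 characters left out ...]
.5021], [0.0, 0.0, 0.0, 1.0]]
ring_52_mid 0.92 [219. 280.] x 268 291 y 209 227
ring_58_mid 0.75 [228. 280.] x 267 294 y 217 234
ring_64_mid 0.57 [238. 282.] x 266 294 y 229 241
ring_64_mid 0.34 [194. 335.] x 326 343 y 172 208
ring_70_mid 0.63 [244. 282.] x 266 296 y 234 248
bottle_46 0.96 [222. 348.] x 337 361 y 196 243
bottle_46 0.79 [194. 336.] x 325 344 y 172 208
bottle_54 0.96 [222. 348.] x 337 361 y 196 243
bottle_54 0.79 [194. 336.] x 325 344 y 172 208
bottle_62 0.96 [222. 348.] x 337 361 y 196 243
bottle_62 0.79 [194. 336.] x 325 344 y 172 208
bottle_68 0.96 [222. 348.] x 337 361 y 196 243
bottle_68 0.79 [194. 336.] x 325 344 y 172 208
culture_dish 0.59 [219. 307.] x 296 315 y 210 225
```

Run:
```python
import cv2
for n,(a,b,c,d) in dict(scene=(140,300,180,440),side=(140,290,190,420)).items():
    p=cv2.imread(f'pics/{n}0.png')[a:b,c:d]; cv2.imwrite(f'pics/{n}c.png',cv2.resize(p,None,fx=3,fy=3,interpolation=2))
```

```text
(no output)
```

View pics/scenec.png

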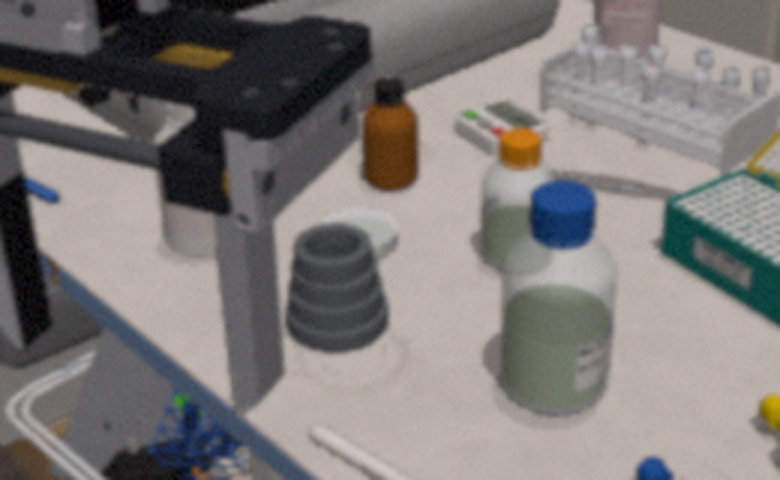

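View pics/sidec.png

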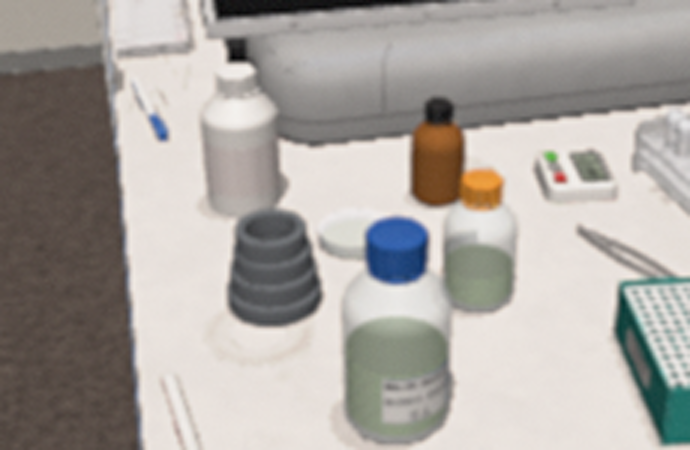

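The side view shows all: white bottle cap at (269,163), amber (336,174), orange (351,199), blue (323,216), pile top (281,214) and dish (307,218) in full-frame pixels. Now the positions.

```bash
cat > h.py <<'E'
import numpy as np, cv2
from scipy.spatial.transform import Rotation as R
from station import ctrl
def ray(K,P,uv,z):
    d=P[:3,:3]@np.linalg.solve(K,[uv[0],uv[1],1.]); c=P[:3,3]; return c+d*(z-c[2])/d[2]
def toolT():
    o=ctrl.get_obs(); T=np.eye(4); T[:3,:3]=R.from_euler('xyz',o['eef_rot']).as_matrix(); T[:3,3]=o['ee_pos']; return T
def wrist():
    T=toolT(); p=ctrl.camera('wrist'); p['pose']=T@p['tool_from_camera']; return p
def proj(p,X):
    q=np.linalg.inv(p['pose'])@np.r_[X,1]; q=p['K']@q[:3]; return q[:2]/q[2]
E
python3 - <<'E'
from h import *
H=dict(white=.12,amber=.088,orange=.1,blue=.138,ring=.064,dish=.014)
S=dict(white=(237,68),amber=(439,103),orange=(482,177),blue=(398,228),ring=(272,222),dish=(352,230))
C=dict(amber=(390,86),orange=(521,138),blue=(563,194),ring=(334,238))
for n,d,off in (('side',S,(190,140)),('scene',C,(180,140))):
    p=ctrl.camera(n)
    for k,v in d.items(): print(n,k,np.round(ray(p['K'],p['pose'],np.array(v)/3+off,H[k]),4))
p=wrist(); cv2.imwrite('pics/w0.png',p['color']); print(p['K'].tolist(),np.round(p['tool_from_camera'],4).tolist())
E
```

```text
side white [ 0.4564 -0.1646  0.12  ]
side amber [ 0.6135 -0.2007  0.088 ]
side orange [ 0.6039 -0.3472  0.1   ]
side blue [ 0.5161 -0.4593  0.138 ]
side ring [ 0.4594 -0.3131  0.064 ]
side dish [ 0.5282 -0.2577  0.014 ]
scene amber [ 0.6066 -0.2018  0.088 ]
scene orange [ 0.5986 -0.3471  0.1   ]
scene blue [ 0.5115 -0.4595  0.138 ]
scene ring [ 0.4589 -0.3119  0.064 ]
[[340.1535273876085, 0.0, 317.37904826598077], [0.0, 340.1535273876085, 197.37196423547357], [0.0, 0.0, 1.0]] [[0.0001, -0.9706, -0.2408, 0.0701], [1.0, -0.0, 0.0005, -0.0001], [-0.0005, -0.2408, 0.9706, -0.2142], [0.0, 0.0, 0.0, 1.0]]
```

View pics/w0.png

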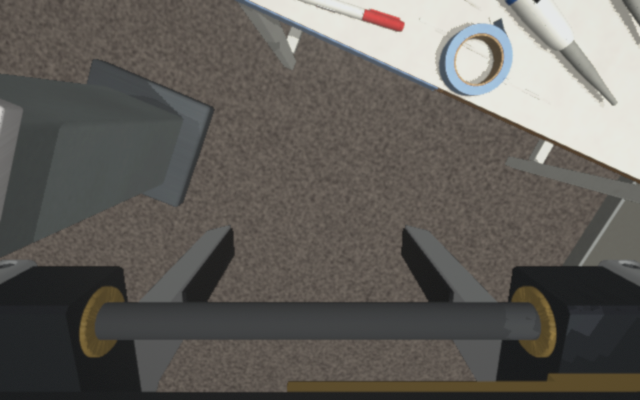

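Emit:
{"fn": "move_arm", "kwargs": {"increments": [[1, 0, 0, -0.5, 0, 0, -0.07], [1, 0, 0, -0.5, 0, 0, -0.07], [1, 0, 0, -0.5, 0, 0, -0.07], [1, 0, 0, -0.5, 0, 0, -0.07], [1, 0.42, 0.026, 0, 0, 0, 0], [1, 0.42, 0.026, 0, 0, 0, 0], [1, 0.42, 0.026, 0, 0, 0, 0], [1, 0.42, 0.026, 0, 0, 0, 0], [1, 0.42, 0.026, 0, 0, 0, 0], [1, 0.42, 0.026, 0, 0, 0, 0], [1, 0.42, 0.026, 0, 0, 0, 0], [1, 0.42, 0.026, 0, 0, 0, 0], [1, 0.42, 0.026, 0, 0, 0, 0], [1, 0.42, 0.026, 0, 0, 0, 0], [1, 0.42, 0.026, 0, 0, 0, 0], [1, 0.42, 0.026, 0, 0, 0, 0], [1, 0, 0, 0, 0, 0, 0], [1, 0, 0, 0, 0, 0, 0]]}}

```text
time_s: 2.95
ee_pos: [0.4193, -0.3608, 0.2698]
eef_rot: [-3.141, 0.0, 0.68]
force: [-0.8, 0.1, -1.2]
grip_width: 0.094
grip_force: 0.0
```

Run:
```python
from h import *
p=wrist(); cv2.imwrite('pics/w1.png',p['color']); np.savez('w1.npz',K=p['K'],P=p['pose'])
for t in ["ring_52_mid","ring_58_mid","bottle_46","culture_dish"]:
    for r in ctrl.cut_out(t,p)[:4]:
        ys,xs=np.where(r['mask']); print(t,round(r['conf'],2),np.round(r['centre']),'x',xs.min(),xs.max(),'y',ys.min(),ys.max())
for k,X in dict(ring=(.459,-.312,.064),blue=(.514,-.459,.138),orange=(.601,-.347,.1),amber=(.61,-.201,.088),white=(.456,-.165,.12)).items(): print(k,proj(p,X).round())
```

```text
ring_52_mid 0.85 [129. 319.] x 285 327 y 100 143
ring_58_mid 0.53 [101. 321.] x 287 329 y 98 132
bottle_46 0.95 [ 40. 401.] x 375 429 y 11 66
bottle_46 0.9 [ 39. 200.] x 166 238 y 4 73
bottle_46 0.64 [160. 426.] x 390 466 y 131 190
bottle_46 0.24 [128. 331.] x 301 331 y 98 145
culture_dish 0.9 [ 38. 303.] x 281 327 y 16 67
ring [306. 120.]
blue [449. 171.]
orange [417.  34.]
amber [313. -71.]
white [185.  27.]
```

View pics/w1.png

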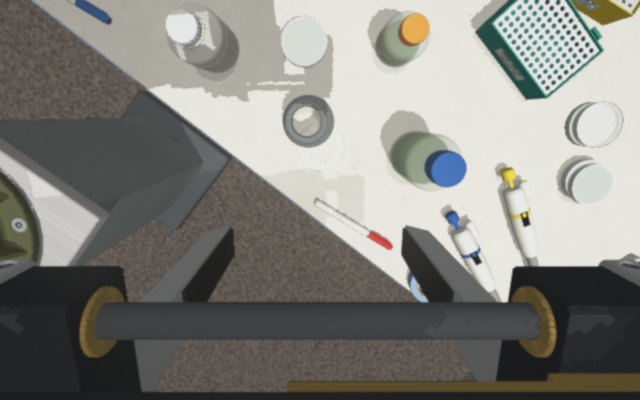

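```bash
cat >> h.py <<'E'
HSV=dict(orange=((5,130,120),(22,255,255)),blue=((105,130,60),(125,255,255)))
def blob(p,key,near,rad=60):
    m=cv2.inRange(cv2.cvtColor(p['color'],cv2.COLOR_BGR2HSV),*map(np.array,HSV[key]))
    n,l,s,c=cv2.connectedComponentsWithStats(m); i=[j for j in range(1,n) if s[j,4]>100 and np.hypot(*(c[j]-near))<rad]
    return [(c[j].round(1),s[j].tolist()) for j in i]
def report(p,uv,z):
    X=ray(p['K'],p['pose'],uv,z); T=toolT(); return X.round(4),'tool mm',((np.linalg.inv(T)@np.r_[X,1])[:3]*1000).round(1)
def circles(p,uv,half,rmin,rmax,k=4):
    u,v=map(int,uv); a,b=max(v-half,0),max(u-half,0); g=cv2.cvtColor(p['color'],cv2.COLOR_BGR2GRAY)[a:v+half,b:u+half]
    g=cv2.resize(g,None,fx=4,fy=4,interpolation=2); c=cv2.HoughCircles(g,cv2.HOUGH_GRADIENT_ALT,1.5,20,param1=150,param2=.6,minRadius=int(rmin*4),maxRadius=int(rmax*4))
    return [] if c is None else [((q[:2]/4+[b,a]).round(1),round(float(q[2]/4),1)) for q in c[0][:k]]
E
python3 - <<'E'
from h import *
p=wrist()
for k,n,z in (('orange',(414,28),.096),('blue',(446,169),.134)):
    for b in blob(p,k,n): print(k,b,report(p,b[0],z))
for k,n,z,r0,r1 in (('ring',(307,120),.064,12,30),('white',(184,26),.12,12,24),('orange',(414,28),.1,9,20),('blue',(446,169),.138,13,24)):
    for c in circles(p,n,45,r0,r1): print(k,c,report(p,c[0],z))
E
```

```text
orange (array([413.6,  28.4]), [400, 13, 28, 32, 676]) (array([ 0.6038, -0.3421,  0.096 ]), 'tool mm', array([155.9, 101. , 173.9]))
blue (array([447.5, 168. ]), [431, 151, 34, 34, 923]) (array([ 0.5153, -0.4575,  0.134 ]), 'tool mm', array([ 14.5, 135.4, 135.9]))
blue (array([453.3, 218.7]), [447, 212, 13, 17, 107]) (array([ 0.4794, -0.5009,  0.134 ]), 'tool mm', array([-40.6, 146.7, 135.9]))
ring (array([307. , 122.2]), 26.0) (array([ 0.4575, -0.3146,  0.064 ]), 'tool mm', array([ 59.2, -12.2, 205.9]))
ring (array([307. , 122.2]), 14.9) (array([ 0.4575, -0.3146,  0.064 ]), 'tool mm', array([ 59.2, -12.2, 205.9]))
orange (array([415.1,  28.5]), 14.0) (array([ 0.6034, -0.3431,  0.1   ]), 'tool mm', array([154.9, 101.5, 169.9]))
blue (array([447.5, 169.8]), 16.9) (array([ 0.5134, -0.4572,  0.138 ]), 'tool mm', array([ 13.3, 134. , 131.9]))
```

Emit:
{"fn": "move_arm", "kwargs": {"increments": [[1, 0.2, -0.04, 0, 0, 0, 0], [1, 0.2, -0.04, 0, 0, 0, 0], [1, 0.2, -0.04, 0, 0, 0, 0], [1, 0.2, -0.04, 0.4, 0, 0, 0], [1, 0.2, -0.04, 0.4, 0, 0, 0], [1, 0.2, -0.04, 0.4, 0, 0, 0], [1, 0, 0, 0.4, 0, 0, 0], [1, 0, 0, 0.4, 0, 0, 0], [1, 0, 0, 0.4, 0, 0, 0], [1, 0, 0, 0.4, 0, 0, 0], [1, 0, 0, 0, 0, 0, 0], [1, 0, 0, 0, 0, 0, 0]]}}

```text
time_s: 4.45
ee_pos: [0.4591, -0.3134, 0.1304]
eef_rot: [3.141, -0.0, 0.679]
force: [0.1, -0.7, 0.7]
grip_width: 0.0942
grip_force: 0.0
```

Run:
```python
from h import *
p=wrist(); cv2.imwrite('pics/w2.png',p['color'])
n=proj(p,(.4575,-.3146,.064)); print(n)
for c in circles(p,n,60,14,50): print(c,report(p,c[0],.064))
```

```text
[317.02249027 200.1890633 ]
(array([315.5, 197.4]), 29.3) (array([ 0.4586, -0.3121,  0.064 ]), 'tool mm', array([ 0.5, -1.8, 67. ]))
(array([315.5, 197.4]), 19.9) (array([ 0.4586, -0.3121,  0.064 ]), 'tool mm', array([ 0.5, -1.8, 67. ]))
```

View pics/w2.png

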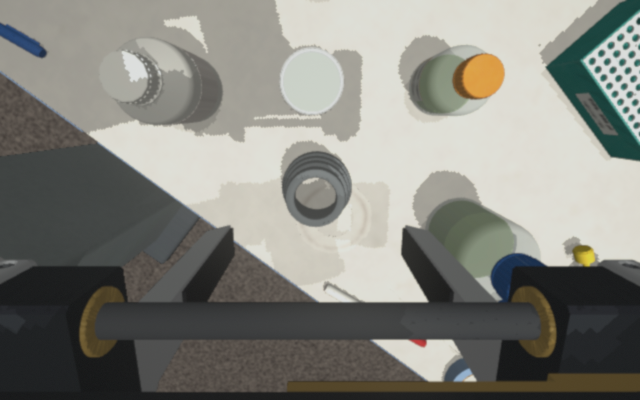

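Emit:
{"fn": "move_arm", "kwargs": {"force": 15, "increments": [[1, 0, -0.036, 0.4, 0, 0, 0], [1, 0, 0, 0.4, 0, 0, 0], [1, 0, 0, 0.4, 0, 0, 0], [1, 0, 0, 0.25, 0, 0, 0], [1, 0, 0, 0.15, 0, 0, 0], [1, 0, 0, 0, 0, 0, 0], [0.4, 0, 0, 0, 0, 0, 0], [0.4, 0, 0, 0, 0, 0, 0], [0.4, 0, 0, 0, 0, 0, 0], [0.4, 0, 0, 0, 0, 0, 0], [0.4, 0, 0, 0, 0, 0, 0]]}}

```text
time_s: 5.6
ee_pos: [0.4576, -0.3124, 0.0501]
eef_rot: [3.141, -0.0, 0.679]
force: [-0.2, -0.2, 0.5]
grip_width: 0.0576
grip_force: 0.0
```

Emit:
{"fn": "move_arm", "kwargs": {"increments": [[0.4, 0, 0, 0, 0, 0, 0], [0.4, 0, 0, 0, 0, 0, 0], [0.4, 0, 0, 0, 0, 0, 0], [0.4, 0, 0, -0.1, 0, 0, 0], [0.4, 0, 0, -0.2, 0, 0, 0], [0.4, 0, 0, -0.4, 0, 0, 0], [0.4, 0, 0, -0.4, 0, 0, 0], [0.4, 0, 0, -0.4, 0, 0, 0], [0.4, 0, 0, -0.4, 0, 0, 0], [0.4, 0, 0, -0.4, 0, 0, 0], [0.4, 0, 0, -0.4, 0, 0, 0], [0.4, 0.3, 0, -0.3, 0, 0, 0], [0.4, 0.4, 0, 0, 0, 0, 0], [0.4, 0.4, 0, 0, 0, 0, 0], [0.4, 0.4, 0, 0, 0, 0, 0], [0.4, 0.4, 0, 0, 0, 0, 0], [0.4, 0.2, 0, 0, 0, 0, 0], [0.4, 0, 0, 0, 0, 0, 0], [0.4, 0, 0, 0, 0, 0, 0]]}}

```text
time_s: 7.5
ee_pos: [0.5389, -0.2468, 0.2001]
eef_rot: [3.141, 0.0, 0.679]
force: [-0.2, 0.5, 0.4]
grip_width: 0.0374
grip_force: 0.0
```

Run:
```python
from h import *
p=wrist(); cv2.imwrite('pics/w3.png',p['color'])
print(toolT()[:3,3])
z=toolT()[2,3]
n=proj(p,(.61,-.201,.088)); print('amber pred',n)
for c in circles(p,n,50,9,20): print(c,report(p,c[0],.088))
n=proj(p,(.457,-.165,.12)); print('white pred',n)
for c in circles(p,n,50,11,24): print(c,report(p,c[0],.12))
n=proj(p,np.r_[toolT()[:2,3],z+.014]); print('ring pred',n)
for c in circles(p,n,70,20,60): print(c,report(p,c[0],z+.014))
for r in ctrl.cut_out("bottle_46",p)[:4]: print(r['conf'],r['centre'])
```

```text
[ 0.53876411 -0.24695306  0.20009531]
amber pred [326.90905365  97.2827035 ]
white pred [188.97266771 207.59169585]
ring pred [317.25137225 229.60976745]
(array([319. , 253.1]), 27.4) (array([ 0.5273, -0.2577,  0.2141]), 'tool mm', array([-15.7,   1.1, -14. ]))
(array([318.2, 267.4]), 25.1) (array([ 0.5193, -0.2634,  0.2141]), 'tool mm', array([-25.5,   0.6, -14. ]))
(array([317.1, 273. ]), 21.4) (array([ 0.5158, -0.2653,  0.2141]), 'tool mm', array([-29.4,  -0.1, -14. ]))
(array([319. , 253.1]), 35.4) (array([ 0.5273, -0.2577,  0.2141]), 'tool mm', array([-15.7,   1.1, -14. ]))
0.97 [186.1, 419.7]
0.76 [191.3, 205.6]
0.66 [90.3, 319.1]
0.65 [265.2, 431.2]
```

View pics/w3.png

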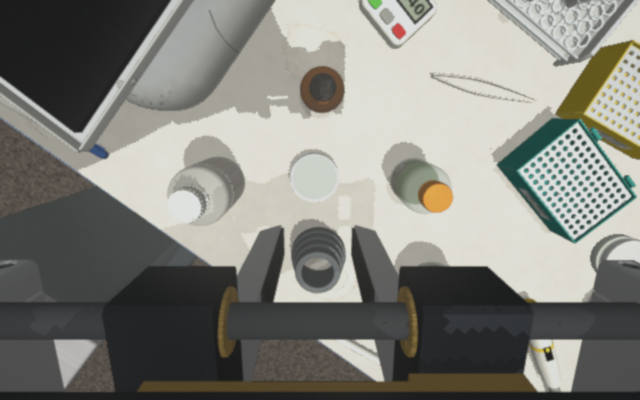

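The grip missed: the fingers are at 37 mm and the hand is empty, with the pile at (318,255), seemingly intact. White cap is at (184,206), amber cap at (323,87), orange at (436,197). I'll check the pile.

Run:
```python
from h import *
a=cv2.imread('pics/w3.png')[205:305,230:410]
p=ctrl.camera('side'); b=p['color'][190:290,230:410]
cv2.imwrite('pics/p4.png',cv2.resize(np.vstack([np.hstack([a,b])]),None,fx=2.2,fy=2.2,interpolation=2))
P=wrist()
for k in ['ring_52_mid','ring_58_mid','ring_64_mid','ring_70_mid']:
    print(k,[(round(r['conf'],2),np.round(r['centre'])) for r in ctrl.cut_out(k,p)[:2]])
for uv,z in (((184,206),.12),((323,87),.088),((436,197),.1),((318.2,267.4),.064)): print(report(P,uv,z))
```

```text
ring_52_mid [(0.23, array([232., 279.]))]
ring_58_mid [(0.73, array([232., 279.]))]
ring_64_mid [(0.78, array([238., 282.]))]
ring_70_mid [(0.72, array([244., 280.])), (0.21, array([192., 338.]))]
(array([ 0.4554, -0.1609,  0.12  ]), 'tool mm', array([ -11.3, -119.3,   79.9]))
(array([ 0.6147, -0.1928,  0.088 ]), 'tool mm', array([ 92.6,   5.5, 111.9]))
(array([ 0.6039, -0.3399,  0.1   ]), 'tool mm', array([ -8.1, 113.2,  99.9]))
(array([ 0.4636, -0.3091,  0.064 ]), 'tool mm', array([-98. ,   1.2, 135.9]))
```

View pics/p4.png

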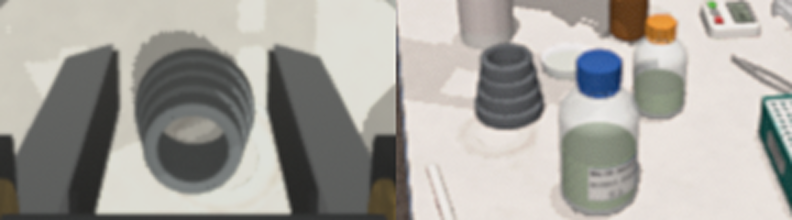

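Emit:
{"fn": "move_arm", "kwargs": {"force": 30, "increments": [[1, -0.4, 0, 0, 0, 0, 0], [1, -0.4, 0, 0, 0, 0, 0], [1, -0.4, 0, 0, 0, 0, 0], [1, -0.4, 0, 0, 0, 0, 0], [1, -0.4, 0, 0.3, 0, 0, 0], [1, 0, 0, 0.4, 0, 0, 0], [1, 0, 0, 0.4, 0, 0, 0], [1, 0, 0, 0.3, 0, 0, 0], [1, 0, 0, 0, 0, 0, 0], [1, 0, 0, 0, 0, 0, 0]]}}

```text
time_s: 8.9
ee_pos: [0.4615, -0.3093, 0.1304]
eef_rot: [3.141, -0.0, 0.679]
force: [0.4, -0.8, 0.3]
grip_width: 0.0941
grip_force: 0.0
```

Run:
```python
from h import *
p=wrist(); cv2.imwrite('pics/w5.png',p['color'])
n=proj(p,(.459,-.312,.064)); print(n)
for c in circles(p,n,60,14,50): print(c,report(p,c[0],.064))
```

```text
[317.69442829 202.0474499 ]
(array([317.4, 202.4]), 29.4) (array([ 0.4586, -0.312 ,  0.064 ]), 'tool mm', array([-4. , -0.1, 66.8]))
```

Emit:
{"fn": "move_arm", "kwargs": {"force": 30, "increments": [[1, -0.08, 0, 0.4, 0, 0, 0], [1, 0, 0, 0.4, 0, 0, 0], [1, 0, 0, 0.4, 0, 0, 0], [1, 0, 0, 0.25, 0, 0, 0], [1, 0, 0, 0.19, 0, 0, 0], [0.5, 0, 0, 0, 0, 0, 0], [0.5, 0, 0, 0, 0, 0, 0], [0.5, 0, 0, 0, 0, 0, 0], [0.5, 0, 0, 0, 0, 0, 0], [0.5, 0, 0, 0, 0, 0, 0], [0.5, 0, 0, 0, 0, 0, 0], [0.5, 0, 0, 0, 0, 0, 0], [0.5, 0, 0, 0, 0, 0, 0], [0.5, 0, 0, 0, 0, 0, 0], [0.5, 0, 0, 0, 0, 0, 0]]}}

```text
time_s: 10.45
ee_pos: [0.4583, -0.3117, 0.0478]
eef_rot: [-3.142, 0.0, 0.679]
force: [0.1, 0.3, 0.2]
grip_width: 0.0471
grip_force: 0.0
```

Run:
```python
from h import *
p=wrist(); a=p['color'][150:320,200:440]; cv2.imwrite('pics/w6.png',cv2.resize(a,None,fx=3,fy=3,interpolation=2)); print(ctrl.get_obs())
```

```text
{'time_s': 10.5, 'qpos': array([-6.63358663e-01,  4.39250775e-01,  1.63330518e+00,  1.55232691e-05,
        1.06911934e+00,  2.28669486e-01]), 'joint_vel': array([-0.0004854 , -0.00023849,  0.00190162, -0.0025514 ,  0.00039024,
       -0.00136629]), 'tau': array([-1.98144044e-03, -5.68105888e+01, -3.10798359e+01,  6.66462374e-02,
       -4.62180706e-04,  2.88909769e-05]), 'ee_pos': array([ 0.45829488, -0.31170157,  0.04780372]), 'eef_rot': array([-3.14150908e+00,  5.47675175e-06,  6.78760712e-01]), 'force': array([-0.06102879,  0.93668337, -0.79385246]), 'moment': array([-0.03554599, -0.00905711,  0.00988956]), 'grip_force': 0.0, 'grip_width': 0.046692274054648396}
```

View pics/w6.png

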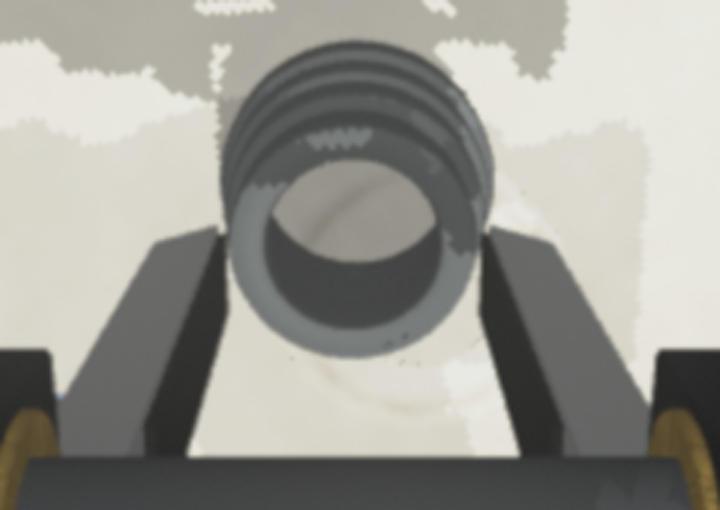

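The picture shows the finger ends (crop (228,235)/(482,235)) clearly above the ring. Gap width and rows both put them about 34 mm behind the stated TCP, so the fingers closed above the ring. I'll apply a 34 mm offset and confirm it by contact.

Emit:
{"fn": "move_arm", "kwargs": {"force": 15, "increments": [[0.8, 0, 0, 0, 0, 0, 0], [0.8, 0, 0, 0, 0, 0, 0], [0.8, 0, 0, 0, 0, 0, 0], [0.8, 0, 0, 0, 0, 0, 0], [0.8, 0, 0, 0.2, 0, 0, 0], [0.8, 0, 0, 0.15, 0, 0, 0], [0.8, 0, 0, 0.1, 0, 0, 0], [0.8, 0, 0, 0.1, 0, 0, 0], [0.8, 0, 0, 0, 0, 0, 0], [0.5, 0, 0, 0, 0, 0, 0], [0.5, 0, 0, 0, 0, 0, 0], [0.5, 0, 0, 0, 0, 0, 0], [0.5, 0, 0, 0, 0, 0, 0], [0.5, 0, 0, 0, 0, 0, 0], [0.5, 0, 0, 0, 0, 0, 0]]}}

```text
time_s: 12.0
ee_pos: [0.4584, -0.3118, 0.0206]
eef_rot: [3.141, -0.0, 0.679]
force: [0.5, 0.5, 2.7]
grip_width: 0.0519
grip_force: 15.0
```

Emit:
{"fn": "move_arm", "kwargs": {"increments": [[0.5, 0, 0, -0.1, 0, 0, 0], [0.5, 0, 0, -0.3, 0, 0, 0], [0.5, 0, 0, -0.5, 0, 0, 0], [0.5, 0, 0, -0.5, 0, 0, 0], [0.5, 0, 0, -0.5, 0, 0, 0], [0.5, 0.2, 0, -0.5, 0, 0, 0], [0.5, 0.4, 0, -0.2, 0, 0, 0], [0.5, 0.5, 0, 0, 0, 0, 0], [0.5, 0.5, 0, 0, 0, 0, 0], [0.5, 0.4, 0, 0, 0, 0, 0], [0.5, 0, 0, 0, 0, 0, 0], [0.5, 0, 0, 0, 0, 0, 0]]}}

```text
time_s: 13.2
ee_pos: [0.5359, -0.2489, 0.1502]
eef_rot: [-3.141, 0.0, 0.679]
force: [-0.6, 1.0, -0.4]
grip_width: 0.0514
grip_force: 15.0
```

Run:
```python
from h import *
p=wrist(); cv2.imwrite('pics/w7.png',p['color']); T=toolT(); print(T[:3,3])
n=proj(p,(.612,-.197,.088)); print('amber pred',n)
for c in circles(p,n,50,9,22): print(c,report(p,c[0],.088))
zt=T[2,3]+.0434
n=proj(p,np.r_[T[:2,3],zt]); print('ring pred',n)
for c in circles(p,n,70,24,65): print(c,report(p,c[0],zt))
```

```text
[ 0.53561983 -0.24926945  0.15030228]
amber pred [326.82996731  83.98890378]
ring pred [317.37152199 248.33825006]
(array([316.4, 246.6]), 32.2) (array([ 0.5361, -0.2482,  0.1937]), 'tool mm', array([  1. ,  -0.5, -43.4]))
```

View pics/w7.png

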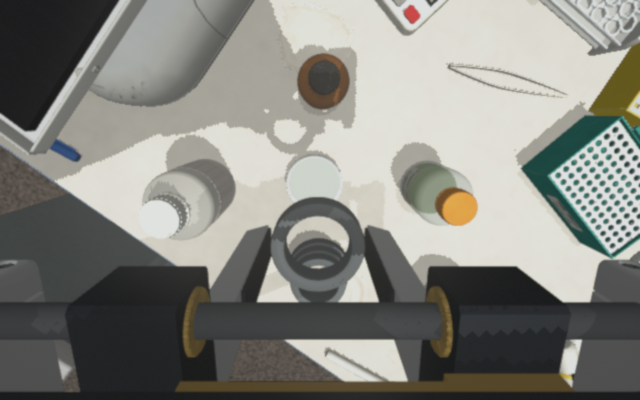

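```bash
cat >> h.py <<'E'
def dark(p,uv,half,thr):
    u,v=map(int,uv); a,b=v-half,u-half; g=cv2.cvtColor(p['color'],cv2.COLOR_BGR2HSV)[a:v+half,b:u+half]
    m=((g[...,1]<110)&(g[...,2]<thr)).astype(np.uint8); m=cv2.morphologyEx(m,cv2.MORPH_OPEN,np.ones((5,5),np.uint8))
    n,l,s,c=cv2.connectedComponentsWithStats(m); return [(c[j]+[b,a],s[j].tolist()) for j in range(1,n)]
E
python3 - <<'E'
from h import *
p=wrist()
for b in dark(p,(324,77),28,110): print(b,report(p,b[0],.086))
print('eye amber',report(p,(324,77),.088))
for b in blob(p,'orange',(459,207)): print(b,report(p,b[0],.097))
print('white',report(p,(162,216),.12))
E
```

```text
(array([322.63226863,  81.44389844]), [10, 10, 35, 46, 1221]) (array([ 0.6114, -0.1937,  0.086 ]), 'tool mm', array([94.1,  4.1, 64.4]))
(array([343. ,  90.5]), [44, 37, 7, 10, 50]) (array([ 0.6161, -0.2103,  0.086 ]), 'tool mm', array([87.3, 20.1, 64.4]))
eye amber (array([ 0.6144, -0.1925,  0.088 ]), 'tool mm', array([97.1,  5.1, 62.4]))
(array([458.5, 207.1]), [441, 190, 36, 35, 957]) (array([ 0.6046, -0.3419,  0.097 ]), 'tool mm', array([ -4.2, 115.3,  53.4]))
white (array([ 0.4586, -0.1617,  0.12  ]), 'tool mm', array([  -4.9, -116.6,   30.4]))
```

Emit:
{"fn": "move_arm", "kwargs": {"increments": [[0.5, 0.4, 0.03, 0, 0, 0, 0], [0.5, 0.5, 0.03, 0, 0, 0, 0], [0.5, 0.5, 0.03, 0, 0, 0, 0], [0.5, 0.3, 0.02, 0.2, 0, 0, 0], [0.5, 0.2, 0, 0.4, 0, 0, 0], [0.5, 0, 0, 0.4, 0, 0, 0], [0.5, 0, 0, 0.25, 0, 0, 0], [0.5, 0, 0, 0, 0, 0, 0], [0.5, 0, 0, 0, 0, 0, 0]]}}

```text
time_s: 14.2
ee_pos: [0.6135, -0.1941, 0.0884]
eef_rot: [3.141, -0.0, 0.678]
force: [0.1, 0.4, -1.0]
grip_width: 0.0519
grip_force: 15.0
```

Run:
```python
from h import *
p=wrist(); T=toolT(); print(T[:3,3])
a=p['color'][170:320,220:420]; cv2.imwrite('pics/w8.png',cv2.resize(a,None,fx=3,fy=3,interpolation=2))
print('cap pred',proj(p,(.6144,-.1925,.088)))
zt=T[2,3]+.0434
print('ring pred',proj(p,np.r_[T[:2,3],zt]))
for c in circles(p,(317,248),70,24,65): print(c,report(p,c[0],zt))
```

```text
[ 0.61378762 -0.19408785  0.0888968 ]
cap pred [316.11537575 219.63679571]
ring pred [317.50697925 247.44229244]
```

View pics/w8.png

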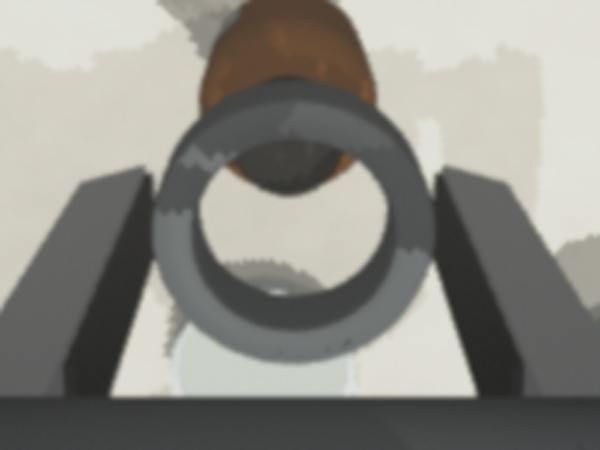

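Emit:
{"fn": "move_arm", "kwargs": {"increments": [[0.5, 0.08, 0, 0, 0, 0, 0], [0.5, 0, 0, 0.1, 0, 0, 0], [0.5, 0, 0, 0.1, 0, 0, 0], [0.5, 0, 0, 0.1, 0, 0, 0], [0.5, 0, 0, 0.1, 0, 0, 0], [0.5, 0, 0, 0.1, 0, 0, 0], [0.5, 0, 0, 0.1, 0, 0, 0], [0.5, 0, 0, 0, 0, 0, 0]]}}

```text
time_s: 15.05
ee_pos: [0.6163, -0.1909, 0.0569]
eef_rot: [-3.14, 0.001, 0.679]
force: [-0.7, 0.5, -0.7]
grip_width: 0.0518
grip_force: 15.0
```

Emit:
{"fn": "move_arm", "kwargs": {"increments": [[0.5, 0, 0, 0.1, 0, 0, 0], [0.5, 0, 0, 0.1, 0, 0, 0], [0.5, 0, 0, 0.1, 0, 0, 0], [0.5, 0, 0, 0.05, 0, 0, 0], [0.5, 0, 0, 0, 0, 0, 0]]}}

```text
time_s: 15.55
ee_pos: [0.6164, -0.191, 0.0398]
eef_rot: [-3.141, 0.0, 0.679]
force: [-0.0, -0.1, -1.5]
grip_width: 0.0516
grip_force: 15.0
```

Emit:
{"fn": "move_arm", "kwargs": {"increments": [[0.5, 0, 0, 0.05, 0, 0, 0], [0.5, 0, 0, 0.03, 0, 0, 0], [0.5, 0, 0, 0, 0, 0, 0], [0.66, 0, 0, 0, 0, 0, 0], [0.66, 0, 0, 0, 0, 0, 0], [0.66, 0, 0, 0, 0, 0, 0], [0.66, 0, 0, -0.2, 0, 0, 0], [0.66, 0, 0, -0.4, 0, 0, 0], [0.66, 0, 0, -0.5, 0, 0, 0], [0.66, 0, 0, -0.5, 0, 0, 0], [0.66, 0, 0, -0.4, 0, 0, 0], [0.66, 0, 0, 0, 0, 0, 0]]}}

```text
time_s: 16.75
ee_pos: [0.6179, -0.1915, 0.1402]
eef_rot: [3.137, -0.003, 0.679]
force: [0.5, 0.1, 0.3]
grip_width: 0.0617
grip_force: 0.0
```

Run:
```python
from h import *
p=wrist(); T=toolT(); print(T[:3,3])
a=p['color'][100:300,180:450]; cv2.imwrite('pics/w9.png',cv2.resize(a,None,fx=2,fy=2,interpolation=2))
print('ring pred',proj(p,(.6165,-.191,.079)))
for c in circles(p,(317,215),60,15,45): print(c,report(p,c[0],.079))
```

```text
[ 0.61720457 -0.19125422  0.13787397]
ring pred [315.21992649 200.51941999]
(array([314.8, 201.5]), 30.2) (array([ 0.6156, -0.1913,  0.079 ]), 'tool mm', array([-1.3, -1.1, 58.9]))
(array([314.8, 201.5]), 21.9) (array([ 0.6156, -0.1913,  0.079 ]), 'tool mm', array([-1.3, -1.1, 58.9]))
```

View pics/w9.png

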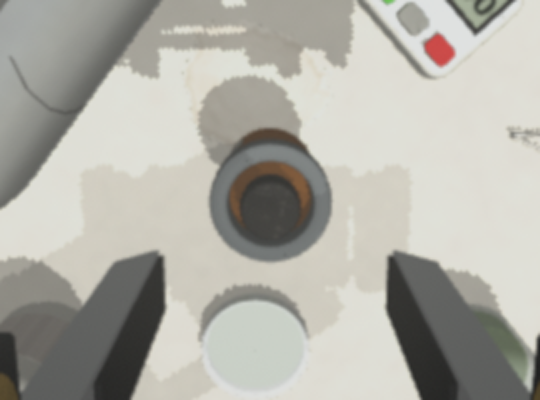

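Emit:
{"fn": "move_arm", "kwargs": {"increments": [[0.8, -0.3, -0.01, 0, 0, 0, 0], [0.8, -0.5, -0.01, 0, 0, 0, 0], [0.8, -0.5, -0.01, 0, 0, 0, 0], [0.8, -0.5, -0.02, 0, 0, 0, 0], [0.8, -0.5, -0.02, 0, 0, 0, 0], [0.8, -0.5, -0.02, 0, 0, 0, 0], [0.8, -0.5, -0.01, 0.1, 0, 0, 0], [0.8, -0.4, -0.01, 0.2, 0, 0, 0], [0.8, -0.28, 0, 0.3, 0, 0, 0], [0.8, 0, 0, 0.2, 0, 0, 0], [0.8, 0, 0, 0, 0, 0, 0], [0.8, 0, 0, 0, 0, 0, 0]]}}

```text
time_s: 18.0
ee_pos: [0.4585, -0.3113, 0.0962]
eef_rot: [-3.141, 0.0, 0.679]
force: [0.1, -0.6, 0.7]
grip_width: 0.0754
grip_force: 0.0
```

Run:
```python
from h import *
p=wrist(); T=toolT(); print(T[:3,3])
n=proj(p,(.4586,-.3121,.048)); print('ring pred',n)
for c in circles(p,n,60,15,55): print(c,report(p,c[0],.048))
```

```text
[ 0.45877922 -0.31137807  0.09662447]
ring pred [317.95607045 203.92602078]
(array([317.8, 203. ]), 24.3) (array([ 0.4591, -0.3115,  0.048 ]), 'tool mm', array([ 0.2,  0.3, 48.6]))
```

Emit:
{"fn": "move_arm", "kwargs": {"increments": [[0.8, 0, 0, 0.4, 0, 0, 0], [0.8, 0, 0, 0.4, 0, 0, 0], [0.8, 0, 0, 0.4, 0, 0, 0], [0.8, 0, 0, 0.3, 0, 0, 0], [0.8, 0, 0, 0.2, 0, 0, 0], [0.8, 0, 0, 0.14, 0, 0, 0], [0.55, 0, 0, 0, 0, 0, 0], [0.55, 0, 0, 0, 0, 0, 0], [0.55, 0, 0, 0, 0, 0, 0], [0.55, 0, 0, 0, 0, 0, 0], [0.55, 0, 0, 0, 0, 0, 0], [0.55, 0, 0, 0, 0, 0, 0]]}}

```text
time_s: 19.25
ee_pos: [0.4587, -0.312, 0.005]
eef_rot: [3.14, -0.0, 0.679]
force: [0.0, 1.5, 6.3]
grip_width: 0.0581
grip_force: 15.0
```

Emit:
{"fn": "move_arm", "kwargs": {"increments": [[0.55, 0, 0, -0.1, 0, 0, 0], [0.55, 0, 0, -0.3, 0, 0, 0], [0.55, 0, 0, -0.5, 0, 0, 0], [0.55, 0, 0, -0.5, 0, 0, 0], [0.55, 0, 0, -0.5, 0, 0, 0], [0.55, 0, 0.1, -0.5, 0, 0, 0], [0.55, 0.1, 0.4, -0.4, 0, 0, 0], [0.55, 0.2, 0.5, -0.1, 0, 0, 0], [0.55, 0.2, 0.5, 0, 0, 0, 0], [0.55, 0.1, 0.5, 0, 0, 0, 0], [0.55, 0.06, 0.3, 0, 0, 0, 0], [0.55, 0, 0, 0, 0, 0, 0], [0.55, 0, 0, 0, 0, 0, 0]]}}

```text
time_s: 20.55
ee_pos: [0.5557, -0.3802, 0.1488]
eef_rot: [-3.14, 0.0, 0.679]
force: [0.4, 0.7, -2.4]
grip_width: 0.0585
grip_force: 15.0
```

Run:
```python
from h import *
p=wrist(); T=toolT(); print(T[:3,3]); cv2.imwrite('pics/w10.png',p['color'])
n=proj(p,(.6035,-.3425,.1)); print('pred',n)
for c in circles(p,n,50,10,26): print(c,report(p,c[0],.1))
for b in blob(p,'orange',n): print(b,report(p,b[0],.1))
zt=T[2,3]+.0434; n=proj(p,np.r_[T[:2,3],zt]); print('ring pred',n)
for c in circles(p,n,70,24,65): print(c,report(p,c[0],zt))
n=proj(p,(.514,-.4585,.138))
for b in blob(p,'blue',n): print('blue',b,report(p,b[0],.138))
```

```text
[ 0.55559667 -0.38004875  0.14915558]
pred [318.16631838 125.48430163]
(array([318.5, 123.8]), [301, 106, 36, 37, 1063]) (array([ 0.6046, -0.3419,  0.1   ]), 'tool mm', array([62.1,  1.1, 49.1]))
ring pred [316.80724516 247.73450505]
(array([317.6, 243.8]), 33.8) (array([ 0.5576, -0.379 ,  0.1926]), 'tool mm', array([  2.2,   0.4, -43.4]))
blue (array([365.9, 295.4]), [351, 283, 30, 19, 249]) (array([ 0.5315, -0.4456,  0.138 ]), 'tool mm', array([-59.9,  35.9,  11.1]))
```

Emit:
{"fn": "move_arm", "kwargs": {"increments": [[0.55, 0.3, 0.01, 0, 0, 0, 0], [0.55, 0.4, 0.01, 0, 0, 0, 0], [0.55, 0.34, 0, 0.2, 0, 0, 0], [0.55, 0.2, 0, 0.4, 0, 0, 0], [0.55, 0, 0, 0.4, 0, 0, 0], [0.55, 0, 0, 0.3, 0, 0, 0], [0.55, 0, 0, 0.08, 0, 0, 0], [0.55, 0, 0, 0, 0, 0, 0], [0.55, 0, 0, 0, 0, 0, 0]]}}

```text
time_s: 21.5
ee_pos: [0.6055, -0.3426, 0.0814]
eef_rot: [3.14, -0.0, 0.679]
force: [-0.0, 0.1, -0.6]
grip_width: 0.0579
grip_force: 15.0
```

Run:
```python
from h import *
p=wrist(); T=toolT(); print(T[:3,3]); cv2.imwrite('pics/w11.png',p['color'])
n=proj(p,(.6046,-.3419,.1)); print('cap pred',n)
for b in blob(p,'orange',n):
    x,y,w,h,a=b[1]; print(b,'edge',report(p,(b[0][0],y+h-.5),.1))
```

```text
[ 0.60554569 -0.34266859  0.08157198]
cap pred [315.36795051 232.28077906]
(array([315.5, 231.4]), [293, 212, 46, 41, 1559]) edge (array([ 0.5944, -0.3502,  0.1   ]), 'tool mm', array([-13.4,  -1.1, -18.4]))
```

Emit:
{"fn": "move_arm", "kwargs": {"increments": [[0.55, 0.03, -0.02, 0, 0, 0, 0], [0.55, 0, 0, 0.12, 0, 0, 0], [0.55, 0, 0, 0.12, 0, 0, 0], [0.55, 0, 0, 0.1, 0, 0, 0], [0.55, 0, 0, 0.1, 0, 0, 0], [0.55, 0, 0, 0.1, 0, 0, 0], [0.55, 0, 0, 0.06, 0, 0, 0], [0.55, 0, 0, 0, 0, 0, 0]]}}

```text
time_s: 22.35
ee_pos: [0.6054, -0.3405, 0.0497]
eef_rot: [-3.141, 0.0, 0.679]
force: [-0.0, -0.4, -2.2]
grip_width: 0.0579
grip_force: 15.0
```

Emit:
{"fn": "move_arm", "kwargs": {"increments": [[0.55, 0, 0, 0.05, 0, 0, 0], [0.55, 0, 0, 0.03, 0, 0, 0], [0.55, 0, 0, 0, 0, 0, 0], [0.75, 0, 0, 0, 0, 0, 0], [0.75, 0, 0, 0, 0, 0, 0], [0.75, 0, 0, 0, 0, 0, 0], [0.75, 0, 0, -0.2, 0, 0, 0], [0.75, 0, 0, -0.4, 0, 0, 0], [0.75, 0, 0, -0.5, 0, 0, 0], [0.75, 0, 0, -0.5, 0, 0, 0], [0.75, 0, 0, -0.4, 0, 0, 0], [0.75, 0, 0, 0, 0, 0, 0], [0.75, 0, 0, 0, 0, 0, 0]]}}

```text
time_s: 23.65
ee_pos: [0.6056, -0.3406, 0.1461]
eef_rot: [3.141, -0.0, 0.679]
force: [-0.2, 0.3, -0.2]
grip_width: 0.0702
grip_force: 0.0
```

Run:
```python
from h import *
p=wrist(); T=toolT(); print(T[:3,3]); cv2.imwrite('pics/w12.png',p['color'])
n=proj(p,(.606,-.341,.089)); print('ring pred',n)
for c in circles(p,n,60,15,45): print(c,report(p,c[0],.089))
for b in blob(p,'orange',n): print(b,report(p,b[0],.1))
```

```text
[ 0.60527845 -0.34039961  0.14523671]
ring pred [317.84351833 200.54627931]
(array([318.5, 201.5]), 34.3) (array([ 0.6057, -0.3419,  0.089 ]), 'tool mm', array([-0.6,  1.5, 56.2]))
(array([318.5, 201.5]), 24.7) (array([ 0.6057, -0.3419,  0.089 ]), 'tool mm', array([-0.6,  1.5, 56.2]))
(array([317.8, 205.1]), [301, 188, 35, 36, 1006]) (array([ 0.6053, -0.3415,  0.1   ]), 'tool mm', array([-0.7,  0.9, 45.2]))
```

Emit:
{"fn": "move_arm", "kwargs": {"increments": [[0.87, -0.2, -0.24, 0, 0, 0, 0], [0.87, -0.4, -0.48, 0, 0, 0, 0], [0.87, -0.4, -0.48, 0, 0, 0, 0], [0.87, -0.4, -0.48, 0, 0, 0, 0], [0.87, -0.3, -0.36, 0.2, 0, 0, 0], [0.87, -0.22, -0.24, 0.3, 0, 0, 0], [0.87, 0, 0, 0.4, 0, 0, 0], [0.87, 0, 0, 0.4, 0, 0, 0], [0.87, 0, 0, 0, 0, 0, 0], [0.87, 0, 0, 0, 0, 0, 0]]}}

```text
time_s: 24.7
ee_pos: [0.4591, -0.312, 0.0811]
eef_rot: [-3.14, 0.0, 0.679]
force: [-0.4, 0.6, 0.0]
grip_width: 0.0817
grip_force: 0.0
```

Run:
```python
from h import *
p=wrist(); T=toolT(); print(T[:3,3])
n=proj(p,(.4586,-.3121,.032)); print('ring pred',n)
for c in circles(p,n,60,15,55): print(c,report(p,c[0],.032))
```

```text
[ 0.45947824 -0.31226737  0.0817377 ]
ring pred [316.89983074 203.72582508]
(array([317.9, 204.5]), 28.3) (array([ 0.4586, -0.3131,  0.032 ]), 'tool mm', array([-1.2,  0.1, 49.7]))
(array([317.9, 204.5]), 38.3) (array([ 0.4586, -0.3131,  0.032 ]), 'tool mm', array([-1.2,  0.1, 49.7]))
```

Emit:
{"fn": "move_arm", "kwargs": {"increments": [[0.87, -0.02, 0, 0.4, 0, 0, 0], [0.87, 0, 0, 0.4, 0, 0, 0], [0.87, 0, 0, 0.4, 0, 0, 0], [0.87, 0, 0, 0.3, 0, 0, 0], [0.87, 0, 0, 0.2, 0, 0, 0], [0.87, 0, 0, 0.14, 0, 0, 0], [0.6, 0, 0, 0, 0, 0, 0], [0.6, 0, 0, 0, 0, 0, 0], [0.6, 0, 0, 0, 0, 0, 0], [0.6, 0, 0, 0, 0, 0, 0], [0.6, 0, 0, 0, 0, 0, 0], [0.6, 0, 0, 0, 0, 0, 0]]}}

```text
time_s: 25.95
ee_pos: [0.4589, -0.313, -0.01]
eef_rot: [3.141, -0.0, 0.679]
force: [-0.7, 0.6, 5.9]
grip_width: 0.0629
grip_force: 14.9
```

Emit:
{"fn": "move_arm", "kwargs": {"increments": [[0.6, 0, 0, -0.1, 0, 0, 0], [0.6, 0, 0, -0.3, 0, 0, 0], [0.6, 0, 0, -0.5, 0, 0, 0], [0.6, 0, 0, -0.5, 0, 0, 0], [0.6, 0, 0, -0.5, 0, 0, 0], [0.6, 0, 0, -0.5, 0, 0, 0], [0.6, 0, 0, -0.5, 0, 0, 0], [0.6, 0.1, -0.2, -0.5, 0, 0, 0], [0.6, 0.2, -0.45, -0.2, 0, 0, 0], [0.6, 0.2, -0.5, 0, 0, 0, 0], [0.6, 0.1, -0.5, 0, 0, 0, 0], [0.6, 0.1, -0.45, 0, 0, 0, 0], [0.6, 0, -0.25, 0, 0, 0, 0], [0.6, 0, 0, 0, 0, 0, 0], [0.6, 0, 0, 0, 0, 0, 0]]}}

```text
time_s: 27.45
ee_pos: [0.4123, -0.2, 0.1699]
eef_rot: [3.141, -0.0, 0.679]
force: [-0.4, 0.0, -1.6]
grip_width: 0.0632
grip_force: 14.9
```

Run:
```python
from h import *
p=wrist(); T=toolT(); print(T[:3,3]); cv2.imwrite('pics/w13.png',p['color'])
n=proj(p,(.458,-.162,.12)); print('pred',n)
for c in circles(p,n,50,10,45): print(c,report(p,c[0],.12))
```

```text
[ 0.41234875 -0.20009835  0.16962101]
pred [315.93016753 127.4819993 ]
```

View pics/w13.png

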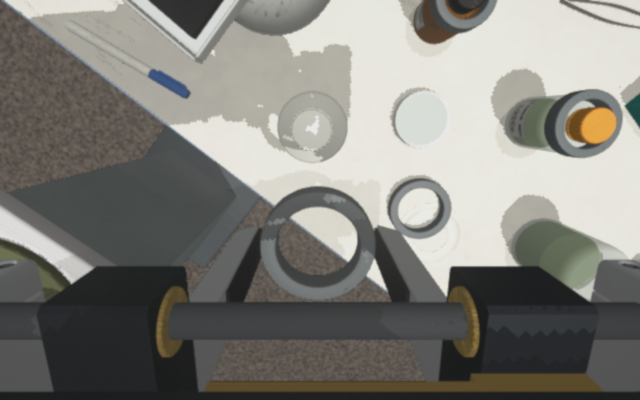

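White cap centre is at about (312,128), ring 64 is in hand, and the last ring lies at (419,209). The tank corner at (200,60) is near, so I'll triangulate its height.

Run:
```python
from h import *
from scipy.optimize import least_squares
p=wrist(); M=p['tool_from_camera']; K=p['K']
def cam(pos): T=np.eye(4); T[:3,:3]=R.from_euler('xyz',[np.pi,0,.679]).as_matrix(); T[:3,3]=pos; return dict(K=K,pose=T@M)
V=[(cam((.5388,-.247,.2001)),(84,154)),(cam((.5356,-.2493,.1503)),(35,153)),(cam((.4123,-.2001,.1696)),(199,61))]
f=lambda X:np.concatenate([proj(c,X)-uv for c,uv in V])
r=least_squares(f,(.4,-.05,.1)); print(r.x,r.fun)
print('tool',np.linalg.inv(toolT())@np.r_[r.x,1])
g=cv2.cvtColor(p['color'],cv2.COLOR_BGR2GRAY)[95:165,275:350]
cv2.imwrite('pics/w14.png',np.hstack([cv2.resize(p['color'][85:170,265:360],None,fx=4,fy=4,interpolation=2),cv2.resize(cv2.applyColorMap(cv2.equalizeHist(cv2.cvtColor(p['color'],cv2.COLOR_BGR2GRAY)[85:170,265:360]),2),None,fx=4,fy=4,interpolation=2)]))
for uv in ((313,127),(312,129)): print(report(p,uv,.12),report(p,(313,127),.09))
```

```text
[ 0.44166826 -0.06701572  0.12144002] [-1.1286942  -1.86836051  0.60786235  1.41061238  0.33458756  0.14421628]
tool [ 0.10635786 -0.08522466  0.04795719  1.        ]
(array([ 0.4569, -0.1602,  0.12  ]), 'tool mm', array([59.8, -3.1, 49.4])) (array([ 0.4558, -0.1607,  0.09  ]), 'tool mm', array([58.6, -3.5, 79.4]))
(array([ 0.4553, -0.1605,  0.12  ]), 'tool mm', array([58.3, -3.9, 49.4])) (array([ 0.4558, -0.1607,  0.09  ]), 'tool mm', array([58.6, -3.5, 79.4]))
```

View pics/w14.png

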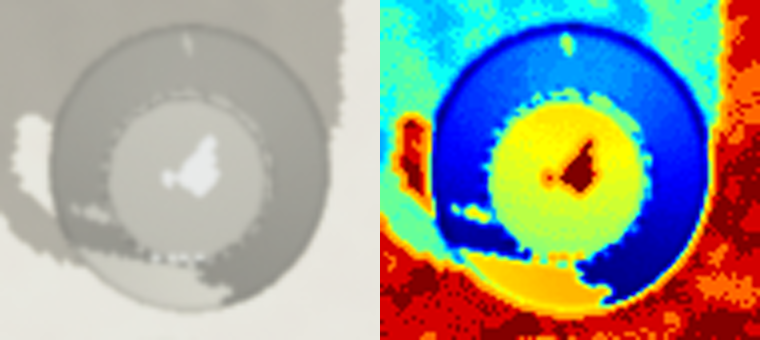

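Cap centre is at (311.8,130), so tool x 58, y −4. The tank top is only z≈0.12 and stays clear.

Emit:
{"fn": "move_arm", "kwargs": {"increments": [[0.6, 0.3, -0.02, 0, 0, 0, 0], [0.6, 0.4, -0.02, 0, 0, 0, 0], [0.6, 0.3, -0.02, 0.2, 0, 0, 0], [0.6, 0.16, -0.02, 0.4, 0, 0, 0], [0.6, 0, 0, 0.4, 0, 0, 0], [0.6, 0, 0, 0.32, 0, 0, 0], [0.6, 0, 0, 0, 0, 0, 0], [0.6, 0, 0, 0.12, 0, 0, 0], [0.6, 0, 0, 0.1, 0, 0, 0], [0.6, 0, 0, 0.1, 0, 0, 0], [0.6, 0, 0, 0, 0, 0, 0], [0.6, 0, 0, 0, 0, 0, 0]]}}

```text
time_s: 28.75
ee_pos: [0.4548, -0.1599, 0.0875]
eef_rot: [3.141, -0.0, 0.679]
force: [-0.3, 0.5, -2.4]
grip_width: 0.0628
grip_force: 14.9
```

Run:
```python
from h import *
p=wrist(); T=toolT(); print(T[:3,3],ctrl.get_obs()['force']); cv2.imwrite('pics/w15.png',p['color'])
zt=T[2,3]+.0425
print('ringtop pred',proj(p,np.r_[T[:2,3],zt]),'cap pred',proj(p,(.4557,-.1606,.12)))
for c in circles(p,(317,245),70,15,65): print(c,report(p,c[0],zt))
```

```text
[ 0.45480023 -0.15993501  0.08762434] [ 0.99595743  0.31658971 -1.9177882 ]
ringtop pred [317.24513023 246.86033321] cap pred [319.13975566 239.5852967 ]
(array([319.8, 244.4]), 57.3) (array([ 0.4568, -0.1601,  0.1301]), 'tool mm', array([  1.4,   1.4, -42.5]))
```

Emit:
{"fn": "move_arm", "kwargs": {"increments": [[0.6, 0, 0, 0.1, 0, 0, 0], [0.6, 0, 0, 0.1, 0, 0, 0], [0.6, 0, 0, 0.1, 0, 0, 0], [0.6, 0, 0, 0.05, 0, 0, 0], [0.6, 0, 0, 0.04, 0, 0, 0], [0.6, 0, 0, 0, 0, 0, 0], [0.6, 0, 0, 0, 0, 0, 0]]}}

```text
time_s: 29.5
ee_pos: [0.4547, -0.1599, 0.0679]
eef_rot: [3.141, -0.0, 0.679]
force: [0.1, -0.0, -1.9]
grip_width: 0.0629
grip_force: 14.9
```

Emit:
{"fn": "move_arm", "kwargs": {"increments": [[0.6, 0, 0, 0.03, 0, 0, 0], [0.6, 0, 0, 0, 0, 0, 0], [0.82, 0, 0, 0, 0, 0, 0], [0.82, 0, 0, 0, 0, 0, 0], [0.82, 0, 0, 0, 0, 0, 0], [0.82, 0, 0, -0.2, 0, 0, 0], [0.82, 0, 0, -0.4, 0, 0, 0], [0.82, 0, 0, -0.5, 0, 0, 0], [0.82, 0, 0, -0.5, 0, 0, 0], [0.82, 0, 0, -0.4, 0, 0, 0], [0.82, 0, 0, 0, 0, 0, 0], [0.82, 0, 0, 0, 0, 0, 0]]}}

```text
time_s: 30.7
ee_pos: [0.4546, -0.1598, 0.1662]
eef_rot: [3.141, -0.0, 0.679]
force: [0.2, 0.0, -0.5]
grip_width: 0.0773
grip_force: 0.0
```

Run:
```python
from h import *
p=wrist(); T=toolT(); print(T[:3,3]); cv2.imwrite('pics/w16.png',p['color'])
n=proj(p,(.456,-.1605,.109)); print('ring pred',n)
for c in circles(p,n,60,15,50): print(c,report(p,c[0],.109))
```

```text
[ 0.45428011 -0.15969901  0.16563404]
ring pred [318.84294496 199.78117861]
(array([318.8, 200.9]), 37.6) (array([ 0.4552, -0.1611,  0.109 ]), 'tool mm', array([-0.1,  1.7, 56.6]))
(array([318.8, 200.9]), 26.9) (array([ 0.4552, -0.1611,  0.109 ]), 'tool mm', array([-0.1,  1.7, 56.6]))
```

Emit:
{"fn": "move_arm", "kwargs": {"increments": [[1, -0.2, 0.25, 0, 0, 0, 0], [1, -0.35, 0.45, 0, 0, 0, 0], [1, -0.4, 0.5, 0, 0, 0, 0], [1, -0.4, 0.5, 0.1, 0, 0, 0], [1, -0.3, 0.45, 0.2, 0, 0, 0], [1, -0.2, 0.28, 0.3, 0, 0, 0], [1, 0, 0, 0.5, 0, 0, 0], [1, 0, 0, 0.5, 0, 0, 0], [1, 0, 0, 0.4, 0, 0, 0], [1, 0, 0, 0, 0, 0, 0], [1, 0, 0, 0, 0, 0, 0]]}}

```text
time_s: 31.85
ee_pos: [0.4588, -0.3123, 0.0662]
eef_rot: [-3.14, 0.0, 0.679]
force: [-0.2, -0.8, 0.5]
grip_width: 0.0942
grip_force: 0.0
```

Run:
```python
from h import *
p=wrist(); T=toolT(); print(T[:3,3])
n=proj(p,(.4586,-.3121,.016)); print('ring pred',n)
for c in circles(p,n,60,15,55): print(c,report(p,c[0],.016))
```

```text
[ 0.4591529  -0.31263177  0.06694458]
ring pred [316.85440694 202.78114851]
(array([317.5, 199.4]), 44.2) (array([ 0.4611, -0.3107,  0.016 ]), 'tool mm', array([ 2.7, -0.3, 50.9]))
```

Emit:
{"fn": "move_arm", "kwargs": {"increments": [[1, 0.05, 0, 0.4, 0, 0, 0], [1, 0, 0, 0.4, 0, 0, 0], [1, 0, 0, 0.4, 0, 0, 0], [1, 0, 0, 0.3, 0, 0, 0], [1, 0, 0, 0.2, 0, 0, 0], [1, 0, 0, 0.13, 0, 0, 0], [0.66, 0, 0, 0, 0, 0, 0], [0.66, 0, 0, 0, 0, 0, 0], [0.66, 0, 0, 0, 0, 0, 0], [0.66, 0, 0, 0, 0, 0, 0], [0.66, 0, 0, 0, 0, 0, 0], [0.66, 0, 0, 0, 0, 0, 0]]}}

```text
time_s: 33.1
ee_pos: [0.4612, -0.3111, -0.0246]
eef_rot: [3.141, -0.0, 0.679]
force: [-0.6, 1.3, 5.3]
grip_width: 0.0683
grip_force: 15.0
```

Emit:
{"fn": "move_arm", "kwargs": {"increments": [[0.66, 0, 0, -0.1, 0, 0, 0], [0.66, 0, 0, -0.3, 0, 0, 0], [0.66, 0, 0, -0.5, 0, 0, 0], [0.66, 0, 0, -0.5, 0, 0, 0], [0.66, 0, 0, -0.5, 0, 0, 0], [0.66, 0, 0, -0.5, 0, 0, 0], [0.66, 0, 0, -0.5, 0, 0, 0], [0.66, 0, 0, -0.5, 0, 0, 0], [0.66, -0.2, 0.2, -0.5, 0, 0, 0], [0.66, -0.3, 0.4, -0.4, 0, 0, 0], [0.66, -0.35, 0.45, -0.2, 0, 0, 0], [0.66, -0.35, 0.45, 0, 0, 0, 0], [0.66, -0.35, 0.45, 0, 0, 0, 0], [0.66, -0.35, 0.45, 0, 0, 0, 0], [0.66, -0.2, 0.35, 0, 0, 0, 0], [0.66, -0.1, 0.2, 0, 0, 0, 0], [0.66, 0, 0, 0, 0, 0, 0], [0.66, 0, 0, 0, 0, 0, 0]]}}

```text
time_s: 34.9
ee_pos: [0.4678, -0.4943, 0.2002]
eef_rot: [-3.141, -0.0, 0.679]
force: [0.1, -0.0, -1.5]
grip_width: 0.0686
grip_force: 15.0
```

Run:
```python
from h import *
p=wrist(); T=toolT(); print(T[:3,3]); cv2.imwrite('pics/w17.png',p['color'])
n=proj(p,(.5145,-.4575,.138)); print('pred',n)
for c in circles(p,n,50,10,45): print(c,report(p,c[0],.138))
for b in blob(p,'blue',n): print(b,report(p,b[0],.138))
zt=T[2,3]+.0406; n=proj(p,np.r_[T[:2,3],zt]); print('ring pred',n)
for c in circles(p,n,75,24,72): print(c,report(p,c[0],zt))
```

```text
[ 0.46786325 -0.4941046   0.20038826]
pred [318.0399173  126.70944622]
(array([316.8, 123.6]), 36.1) (array([ 0.5158, -0.4552,  0.138 ]), 'tool mm', array([61.7, -0.2, 62.4]))
(array([311.7, 116.6]), [299, 104, 27, 27, 449]) (array([ 0.5174, -0.4487,  0.138 ]), 'tool mm', array([67.1, -4.2, 62.4]))
ring pred [316.97861408 245.27596799]
(array([347.9, 277.2]), 25.7) (array([ 0.4639, -0.5195,  0.241 ]), 'tool mm', array([-19. ,  17.2, -40.6]))
```

Emit:
{"fn": "move_arm", "kwargs": {"increments": [[0.66, 0.3, 0, 0, 0, 0, 0], [0.66, 0.4, 0, 0, 0, 0, 0], [0.66, 0.34, 0, 0.2, 0, 0, 0], [0.66, 0.2, 0, 0.4, 0, 0, 0], [0.66, 0, 0, 0.4, 0, 0, 0], [0.66, 0, 0, 0.4, 0, 0, 0], [0.66, 0, 0, 0.14, 0, 0, 0], [0.66, 0, 0, 0, 0, 0, 0], [0.66, 0, 0, 0, 0, 0, 0]]}}

```text
time_s: 35.85
ee_pos: [0.5168, -0.4557, 0.1238]
eef_rot: [3.14, -0.0, 0.679]
force: [0.3, 0.8, -1.4]
grip_width: 0.0685
grip_force: 15.0
```

Run:
```python
from h import *
HSV['blue']=((100,90,20),(130,255,255))
p=wrist(); T=toolT(); print(T[:3,3]); cv2.imwrite('pics/w18.png',p['color'])
n=proj(p,(.5155,-.4565,.138)); print('cap pred',n)
for b in blob(p,'blue',n):
    x,y,w,h,a=b[1]; print(b,'edge',report(p,(b[0][0],y+h-.5),.138))
q=cv2.imread('pics/w17.png'); 
for b in blob(dict(color=q),'blue',(317,124)): print('w17',b)
```

```text
[ 0.51671429 -0.45595591  0.12404136]
cap pred [316.86254568 231.75211913]
(array([317.7, 232.3]), [289, 208, 58, 52, 2420]) edge (array([ 0.5014, -0.4686,  0.138 ]), 'tool mm', array([-19.9,   0.2, -14. ]))
w17 (array([318.5, 125.9]), [297, 103, 44, 46, 1587])
```

Emit:
{"fn": "move_arm", "kwargs": {"increments": [[0.66, 0, 0, 0.12, 0, 0, 0], [0.66, 0, 0, 0.12, 0, 0, 0], [0.66, 0, 0, 0.12, 0, 0, 0], [0.66, 0, 0, 0.12, 0, 0, 0], [0.66, 0, 0, 0.12, 0, 0, 0], [0.66, 0, 0, 0.12, 0, 0, 0], [0.66, 0, 0, 0.08, 0, 0, 0], [0.66, 0, 0, 0, 0, 0, 0], [0.66, 0, 0, 0, 0, 0, 0]]}}

```text
time_s: 36.8
ee_pos: [0.5162, -0.4559, 0.083]
eef_rot: [3.141, -0.0, 0.679]
force: [0.7, 0.2, -1.8]
grip_width: 0.0682
grip_force: 15.0
```

Emit:
{"fn": "move_arm", "kwargs": {"increments": [[0.66, 0, 0, 0.05, 0, 0, 0], [0.66, 0, 0, 0.04, 0, 0, 0], [0.66, 0, 0, 0, 0, 0, 0], [0.66, 0, 0, 0, 0, 0, 0], [0.9, 0, 0, 0, 0, 0, 0], [0.9, 0, 0, 0, 0, 0, 0], [0.9, 0, 0, 0, 0, 0, 0], [0.9, 0, 0, -0.2, 0, 0, 0], [0.9, 0, 0, -0.4, 0, 0, 0], [0.9, 0, 0, -0.5, 0, 0, 0], [0.9, 0, 0, -0.5, 0, 0, 0], [0.9, -0.3, 0, -0.5, 0, 0, 0], [0.9, -0.5, 0, -0.5, 0, 0, 0], [0.9, -0.5, 0, 0, 0, 0, 0], [0.9, -0.5, 0, 0, 0, 0, 0], [0.9, -0.5, 0, 0, 0, 0, 0], [0.9, -0.3, 0, 0, 0, 0, 0], [0.9, 0, 0, 0, 0, 0, 0]]}}

```text
time_s: 38.6
ee_pos: [0.4137, -0.5385, 0.2088]
eef_rot: [3.141, 0.0, 0.677]
force: [-1.0, -0.1, 0.5]
grip_width: 0.0846
grip_force: 0.0
```

Run:
```python
from h import *
p=wrist(); s=ctrl.camera('side')
a=cv2.resize(p['color'][:240,60:600],(540,240)); b=cv2.resize(s['color'][145:275,220:390],None,fx=2.6,fy=2.6,interpolation=2)
b=cv2.copyMakeBorder(b,0,0,0,540-b.shape[1],cv2.BORDER_CONSTANT); cv2.imwrite('pics/w19.png',np.vstack([a,b])); print(np.vstack([a,b]).shape)
```

```text
(578, 540, 3)
```

View pics/w19.png

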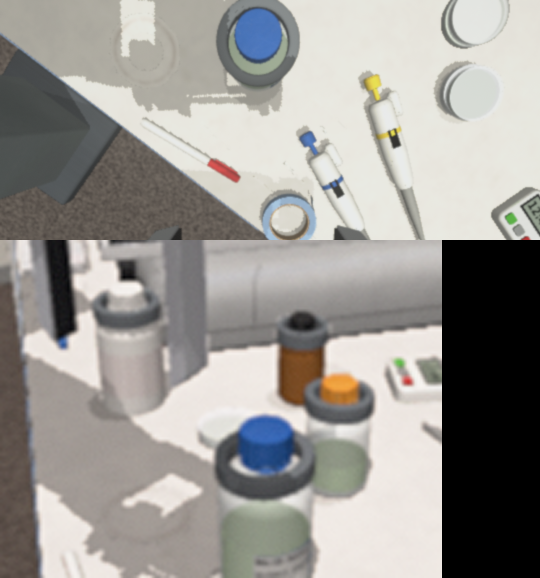

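All four rings sit level on their shoulders: white at (128,305), amber (302,330), orange (340,398) and blue (265,462). The dish at (225,428) is undisturbed and the gripper is clear.

```bash
python3 -c "
from station import ctrl
print(ctrl.hand_in())"
```

```text
the job is handed in; nothing more can be done
None
```

All four rings are on their matching bottles, level on the shoulders in the last pictures, with the petri dish undisturbed; I handed the job in at about 39 s of the 102 s allowed, and no verdict came back.

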